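# Seat a new grinding point in the one empty socket

### The arm

A 6-joint arm with a two-finger parallel gripper is mounted at the origin on the work surface. World frame = base frame: x ahead of the robot, y to its left, z up, the work surface at z = 0. Lengths are in m, angles in rad, forces in N, time in s.
With the tool pointing down it reaches from about 0.35 to 1 m from the base axis. Payload 7.1 kg.
Tool frame: the origin (TCP) lies between the finger pads; the fingertips stand 11 mm ahead of it and the grasp point (between the pads) lies 8 mm behind it; z points along the fingers, y is the direction in which the jaws open and shut (so a half turn about z gives the same grasp; the last joint's range is limited). The gripper opens to 85 mm and grips with 20 to 120 N. Pads are 22 mm wide; open, the fingers measure 114 mm over their backs; the gripper's body (76 mm by 85 mm) begins 54 mm behind the grasp point. The pads swing forward as they close: fully open they stand 13 mm farther back than shut.
Start: joints at [1.12, 0.423, 1.63, -0, 1.089, -0.019], TCP at [0.262, 0.568, 0.242] pointing down, gripper open.
Joint ranges: [-3, 3], [-0.9, 2.11], [0.09, 2.58], [-1.31, 4.45], [0.11, 2.69], [-2.54, 2.54]. Speed limits (rad/s): [2.39, 2.39, 3.01, 3.14, 3.14, 3.14].

### API

Orientations are given as a rotation vector (axis times angle).
In Python, from workcell import manip, vision gives the robot as it stands. The module is installed in compiled form; this text tells all that it offers.
- The arm moves only by the shell command python3 -m jog 'ROWS'. ROWS is JSON, a list of rows, each a list of 3 entries, a list of its own where there are three numbers: the closure, from 0 (fully open) to 1 (shut), then the shift along the tool's x, y, z in mm, then the turn about the tool's z in degrees. A call has exactly 8 rows; each row is the pose to reach, as a shift and turn from the pose commanded when the call began, along the tool's axes at that moment; what a row does not reach only later rows make up. A row lasts 1/12 s, in which the tool goes at most 41.7 mm and 7.16 degrees, less where a joint would pass 70% of its speed; a pose out of reach is approached as far as the arm can. A call with a gripper value outside its range is refused whole. The fingers move at their own pace and stop on an object; the grip force is fixed at half the most. Time passes only in rows, so rows that repeat a pose let the fingers close, or fill a call up. It gives the time, the measured TCP pose, the force and the opening at its end, in the units of the state.
- manip.state(): the state, without advancing time (a new reading comes with each control period).
- vision.snapshot(name): name is "scene" or "top" or "wrist"; returns a dict with "color" (480x640x3 uint8, blue, green, red), "range_z" (480x640 float32, m along the optical axis (not along the pixel's ray), 0 where there is no reading), "vfov" (degrees; the focal length in pixels is half the picture's height over the tangent of half this angle, whatever the lens; pixels are square), "cx", "cy" (the principal point, pixels), "R" (3x3) and "t" (3): a world point X has camera coordinates R X + t. Camera axes: x right, y down, z forward; pixel columns grow to the right and rows downward; lengths in m; the calibration is good to about 2 mm. A picture is of the moment at which its call begins.
- manip.close_job(): hands the job in, once; it reports no verdict.
The state is a dict: "time_s": time; "joint_pos": joint angles; "qd": joint speeds; "tau": joint torques, N m; "position": TCP position; "tool_rot": TCP orientation; "wrist_force": force on the tool from outside, world axes, zero at the start; "ft_torque": the same for the moment, N m; "width": finger opening in m.
Only numpy, scipy, OpenCV 4.12 (cv2) and the standard library are available. Lean on these libraries where they do the work, as an engineer would, in place of code of your own. Each camera call takes 0.05 s, during which the arm holds its last target.

### The job

Take the new mounted grinding point out of its wooden stand and seat it in the grey tool holder, shank down and flange flush on the top face, then let go. Two of the holder's three sockets, you cannot see which, still have a broken-off shank deep inside: feel down them with the new point until you find the one that takes it fully home. Creep down (20 mm/s or so) and push gently: a knock or push of 80 N would spoil the holder.

Things in the scene. Friction and masses are not known exactly. Their poses are not given: they have to be found in the camera images.
- point_head (a point): Centre (half-way up) of the new grinding point's pink-brown abrasive head, an upright cylinder 30 mm in diameter, 40 mm tall, gripped by its sides. Below it: steel neck 16 mm across, 10 mm long; dark flange 34 mm across, 6 mm thick; round steel shank. Total length 112 mm, about 0.16 kg. It starts upright in the stand. z axis: up from foot to head.
- point_foot (a point): Centre of the bottom end of the point's shank, 92 mm below the head's centre. The shank is 16 mm in diameter and 56 mm long, its foot chamfered 3 mm.
- point_flange (a point): Centre of the underside of the point's flange, 56 mm above the foot and 36 mm below the head's centre; it rests on the holder's top face when the point is fully home.
- stand: Fixed wooden block 70 x 70 x 40 mm with one loose hole (19 mm wide, 30 mm deep, floor 10 mm above the table), in which the new point stands at the start, its flange 26 mm above the block. Origin: centre of the underside.
- holder: Fixed grey steel tool holder, 66 (its x) x 170 (its y) x 66 mm (its z, up), with three equal upright sockets in a row along its y axis, 52 mm apart, the middle one at its centre. Each is round, 17.6 mm wide, 2 mm chamfer at the mouth, 58 mm deep. Origin: centre of the underside.
- holder_hole0 (a point): Centre of the mouth of the socket at the holder's -y end, at the top face, 66 mm above the table. In two of the three sockets, drawn anew each time, a loose broken shank 20 to 32 mm long stands on the floor and stops the foot dead 26 to 38 mm below the mouth; in the third nothing stops it until the flange meets the top face.
- holder_hole1 (a point): Centre of the mouth of the middle socket, at the top face. In each socket a brass spring ball stands about 3 mm out of the wall on the holder's +x side, centre 20 mm below the mouth: from about 15 mm down the shank must be pushed past it against up to 12 N; then it drags a little, so a point let go there does not fall home.
- holder_hole2 (a point): Centre of the mouth of the socket at the holder's +y end, at the top face, 66 mm above the table. All three sockets look alike. Leftover and top face stop the point hard: a knock on them peaks at some 2 to 2.5 N for each mm/s of speed.
Mind the look-alikes: they are no part of the job. Leave any green look-alike of the holder alone.

How it is judged:
By the outcome, as a careful person would: the job done as asked, in the order asked, and still so for the second after the job is handed in, with the robot touching nothing.
It also fails if it takes over 64 s, if anything falls off the work surface, if the arm or the gripper's body presses on something with over 40 N, if the wrist force passes 120 N, or if a joint passes its speed limit or range.

## Working session

There is one attempt and no reset: what is moved stays moved. The work goes in short steps, Python scripts to look and compute and a shell command to move; the robot and the scene stay as the last step left them, time stands still between calls to the robot, and variables do not carry over. Pictures are saved under pics/ and viewed, and the job is handed in when it is done.

```bash
mkdir -p pics; python3 - <<'E'
from workcell import manip, vision
import cv2
print(manip.state())
for n in("scene","top","wrist"):
    s=vision.snapshot(n); cv2.imwrite(f"pics/{n}0.png",s["color"]); print(n,s["vfov"],s["cx"],s["cy"],s["R"],s["t"])
E
```

```text
{'time_s': 0.0, 'joint_pos': array([ 1.12001258e+00,  4.23836788e-01,  1.63073082e+00, -2.30220774e-05,
        1.08861539e+00, -1.89915856e-02]), 'qd': array([ 0.0005194 ,  0.00021196, -0.00027748,  0.00077343,  0.00080972,
        0.00176329]), 'tau': array([-1.29727810e-04, -5.57390213e+01, -2.81742525e+01, -6.92463277e-05,
        7.43853656e-03, -1.77583015e-06]), 'position': array([0.26129626, 0.56714431, 0.24153218]), 'tool_rot': array([-6.72909100e-01, -3.06832054e+00,  2.43669048e-03]), 'wrist_force': array([-0.6174586 , -0.1791767 ,  0.71835527]), 'ft_torque': array([-0.02901992,  0.01181527, -0.03567146]), 'width': 0.08552392701272665}
scene 52.060644752810035 324.231490868808 251.13593009080927 [[-0.2323761   0.972497   -0.01584076]
 [ 0.80465525  0.18307055 -0.56481422]
 [-0.54638016 -0.14399568 -0.82506603]] [ 0.09852976 -0.33148094  1.07316944]
top 44.53116514500719 312.79846668969344 244.82506776313545 [[ 0.02517586 -0.99964164 -0.00909762]
 [-0.9833315  -0.02312379 -0.18034536]
 [ 0.18007036  0.01348632 -0.98356128]] [-0.01626012  0.48646837  0.94768941]
wrist 69.27668684209127 320.5976676103545 241.2857644018355 [[ 0.417567    0.90864516 -0.00133159]
 [ 0.86574743 -0.39740757  0.30421802]
 [ 0.27589705 -0.12818423 -0.9526015 ]] [-0.62451062 -0.03978416  0.38068253]
```

View pics/scene0.png

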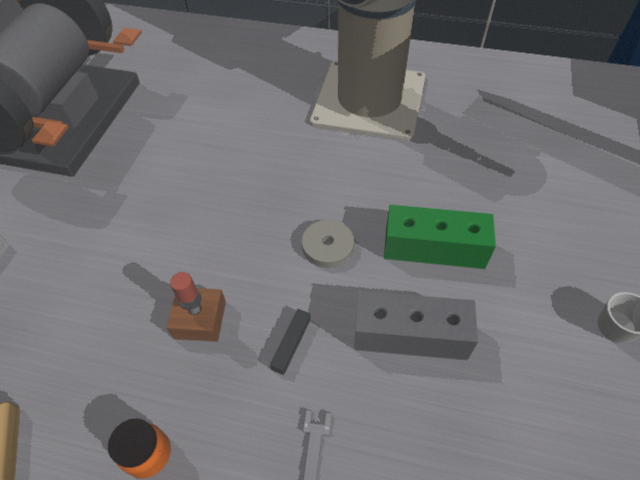

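View pics/top0.png

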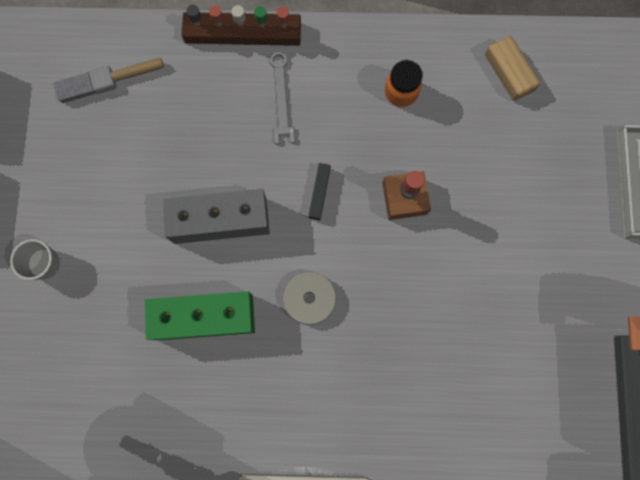

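View pics/wrist0.png

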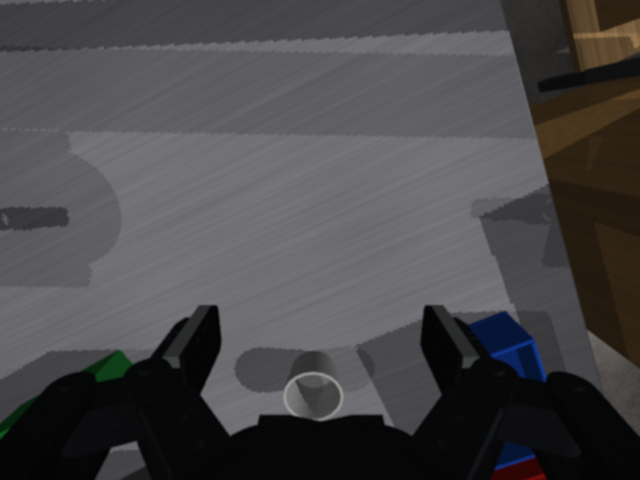

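The scene view shows the stand and point at about (195,305) and the grey holder at (415,325), with the green look-alike above it. In the top view the point is at (412,183), the grey holder's holes are at (183,215), (214,212) and (245,209), and the green one sits below. I'll enlarge these areas.

```bash
python3 - <<'E'
import cv2,numpy as np
a=cv2.imread("pics/top0.png");b=cv2.imread("pics/scene0.png")
f=lambda im,x,y,w,h,k:cv2.resize(im[y:y+h,x:x+w],None,fx=k,fy=k,interpolation=cv2.INTER_CUBIC)
cv2.imwrite("pics/c1.png",f(a,155,180,120,70,6))
cv2.imwrite("pics/c2.png",np.hstack([f(a,375,160,65,65,6),f(b,160,260,75,65*1,6)[:390]]))
cv2.imwrite("pics/c3.png",f(b,345,280,140,85,5))
E
```

```text
(no output)
```

View pics/c1.png

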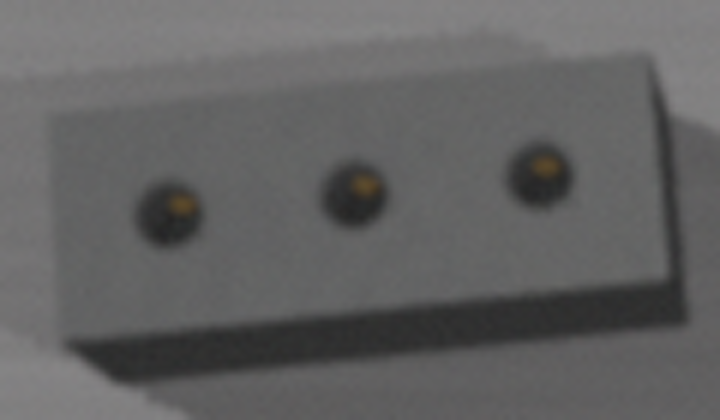

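View pics/c2.png

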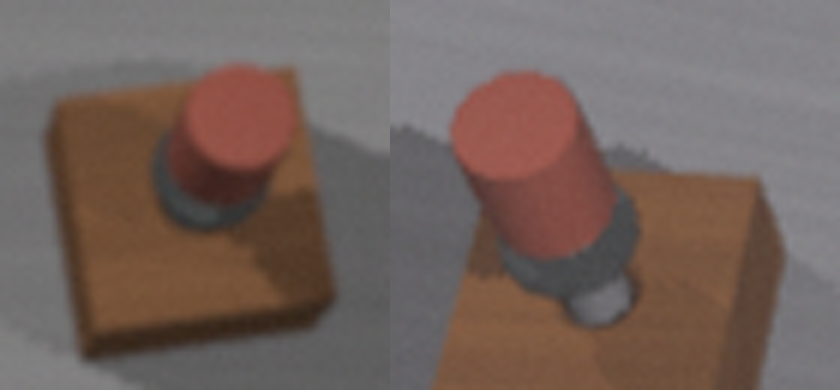

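View pics/c3.png

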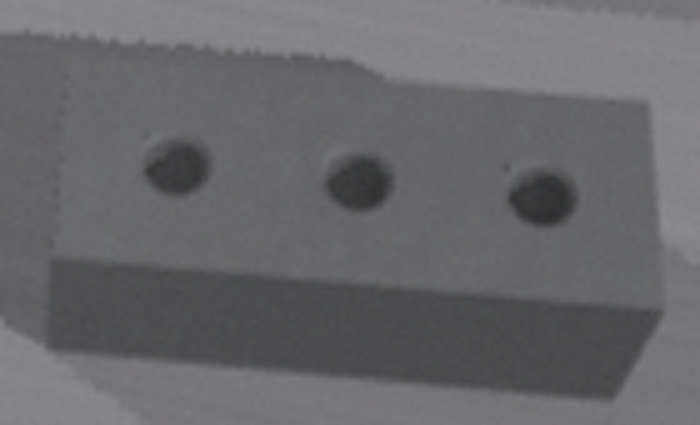

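```bash
cat > h.py <<'E'
from workcell import manip, vision
import cv2,numpy as np
def ray(s,u,v,z):
    f=240/np.tan(np.radians(s["vfov"])/2)
    R=np.array(s["R"]);t=np.array(s["t"]); c=-R.T@t
    d=R.T@np.array([(u-s["cx"])/f,(v-s["cy"])/f,1])
    return c+d*(z-c[2])/d[2]
def proj(s,X):
    f=240/np.tan(np.radians(s["vfov"])/2)
    p=np.array(s["R"])@np.array(X)+s["t"]; return p[:2]/p[2]*f+[s["cx"],s["cy"]]
E
python3 - <<'E'
from h import *
T=vision.snapshot("top");S=vision.snapshot("scene")
def tc(k,x0,y0,x,y): return (x+.5)/k-.5+x0,(y+.5)/k-.5+y0
np.set_printoptions(precision=4,suppress=True)
print("point top",ray(T,*tc(6,375,160,240,117),.122),ray(S,*tc(6,160,260,517-390,125),.122))
for a,b in zip([(169,214),(355,194),(540,175)],[(543,198),(360,182),(178,166)]):
    p=ray(T,*tc(6,155,180,*a),.066); 
    print("hole",p)
for b in [(178,166),(360,182),(543,198)]: print("holeS",ray(S,*tc(5,345,280,*b),.066))
# top face corners, TL TR BR BL
for c in [(50,115),(650,55),(668,280),(62,340)]: print("cornT",ray(T,*tc(6,155,180,*c),.066))
for c in [(58,258),(663,310),(648,100),(65,52)]: print("cornS",ray(S,*tc(5,345,280,*c),.066))
for c in [(57,103),(293,70),(332,298),(85,335)]: print("standT",ray(T,*tc(6,375,160,*c),.040))
print(T["range_z"][183,414],T["range_z"][200,200],T["range_z"][230,350])
E
```

```text
point top [ 0.5823 -0.1643  0.122 ] [ 0.5847 -0.1627  0.122 ]
hole [0.5279 0.2141 0.066 ]
hole [0.5348 0.1625 0.066 ]
hole [0.5414 0.1111 0.066 ]
holeS [0.5429 0.1122 0.066 ]
holeS [0.5362 0.1636 0.066 ]
holeS [0.5296 0.2148 0.066 ]
cornT [0.5556 0.2494 0.066 ]
cornT [0.5768 0.0817 0.066 ]
cornT [0.5123 0.0741 0.066 ]
cornT [0.4914 0.2414 0.066 ]
cornS [0.5789 0.0843 0.066 ]
cornS [0.5567 0.25   0.066 ]
cornS [0.491  0.2417 0.066 ]
cornS [0.5132 0.0732 0.066 ]
standT [ 0.6104 -0.1249  0.04  ]
standT [ 0.6218 -0.1931  0.04  ]
standT [ 0.5542 -0.2036  0.04  ]
standT [ 0.5417 -0.1331  0.04  ]
0.9292014 0.9863631 1.0416324
```

```bash
cat >> h.py <<'E'
from scipy.spatial.transform import Rotation as Ro
np.set_printoptions(precision=4,suppress=True)
def st():
    s=manip.state(); R=Ro.from_rotvec(s["tool_rot"]).as_matrix()
    print("t",round(s["time_s"],2),"p",s["position"],"F",s["wrist_force"],"w",round(s["width"],4),"q",s["joint_pos"])
    return s,R
def need(target,yaw_y=None):
    s,R=st(); d=R.T@(np.array(target)-s["position"])*1000
    print("toolshift mm",d)
    if yaw_y is not None:
        # turn about tool z bringing tool y (mod 180) to world azimuth yaw_y deg
        a=np.degrees(np.arctan2(R[1,1],R[0,1])); print("y az",a,"turn", -(((yaw_y-a)+90)%180-90))
    return d
E
python3 - <<'E'
from h import *
s,R=st(); print(R)
need([.5835,-.1635,.24],97.4)
E
```

```text
t 0.25 p [0.2614 0.5674 0.242 ] F [ 0.4712  0.2652 -0.8075] w 0.0857 q [ 1.12    0.4235  1.6302  0.      1.0886 -0.019 ]
[[-0.9082  0.4185 -0.0003]
 [ 0.4185  0.9082 -0.0006]
 [ 0.     -0.0007 -1.    ]]
t 0.25 p [0.2614 0.5674 0.242 ] F [ 0.4712  0.2652 -0.8075] w 0.0857 q [ 1.12    0.4235  1.6302  0.      1.0886 -0.019 ]
toolshift mm [-598.4006 -529.08      2.2881]
y az 65.26112481888454 turn -32.138875181115466
```

```bash
python3 -m jog '[[0,[-28,-25,0],7],[0,[-56,-50,0],14],[0,[-84,-75,0],21],[0,[-112,-100,0],28],[0,[-140,-125,0],35],[0,[-168,-150,0],42],[0,[-196,-175,0],49],[0,[-224,-200,0],58]]'
python3 - <<'E'
from h import *
need([.5835,-.1635,.2],7.4)
E
```

```text
time_s: 0.92
position: [0.3816, 0.2906, 0.2424]
tool_rot: [2.045, 2.385, 0.0]
wrist_force: [0.9, 0.3, -0.2]
width: 0.0852
t 0.92 p [0.3816 0.2906 0.2424] F [ 0.8724  0.2726 -0.2384] w 0.0852 q [ 0.6261  0.2085  1.9432 -0.0001  0.9896  0.473 ]
toolshift mm [-479.5703  130.2848   42.4328]
y az 8.774543817212265 turn 1.3745438172122704
```

```bash
python3 -m jog '[[0,[-35,10,0],0],[0,[-70,20,0],0],[0,[-105,30,0],0],[0,[-140,40,0],0],[0,[-175,50,0],0],[0,[-210,60,0],0],[0,[-245,70,0],0],[0,[-280,80,0],0]]'
python3 - <<'E'
from h import *
need([.5835,-.1635,.2],7.4)
E
```

```text
time_s: 1.58
position: [0.505, 0.0266, 0.2425]
tool_rot: [2.038, 2.39, 0.0]
wrist_force: [0.6, 0.5, -0.6]
width: 0.0852
t 1.58 p [0.505  0.0266 0.2425] F [ 0.6411  0.5069 -0.6122] w 0.0852 q [ 0.029   0.2477  1.8901  0.0001  1.0034 -0.1296]
toolshift mm [-200.099    47.4815   42.4835]
y az 9.087001335691527 turn 1.6870013356915194
```

```bash
python3 -m jog '[[0,[-35,9,0],0],[0,[-70,18,0],0],[0,[-105,27,0],0],[0,[-140,36,0],0],[0,[-165,41,0],0],[0,[-185,45,0],0],[0,[-190,46,0],0],[0,[-190,46,0],0]]'
python3 - <<'E'
from h import *
need([.5835,-.1635,.2],7.4)
for n in ("wrist","scene"):
    s=vision.snapshot(n); cv2.imwrite(f"pics/{n}1.png",s["color"])
    print(n,proj(s,[.5835,-.1635,.122]),proj(s,[.5835,-.1635,.066]))
E
```

```text
time_s: 2.25
position: [0.5802, -0.1531, 0.242]
tool_rot: [-2.041, -2.388, 0.0]
wrist_force: [-0.1, 0.6, 0.7]
width: 0.0854
t 2.25 p [ 0.5802 -0.1531  0.242 ] F [-0.1069  0.5661  0.6978] w 0.0854 q [-0.2779  0.3871  1.6871  0.      1.0675 -0.4346]
toolshift mm [-10.8001   1.6903  42.0155]
y az 8.979914428210963 turn 1.5799144282109694
wrist [323.211  252.0145] [322.7964 231.7863]
scene [180.5627 279.5769] [190.3409 299.2454]
```

View pics/wrist1.png

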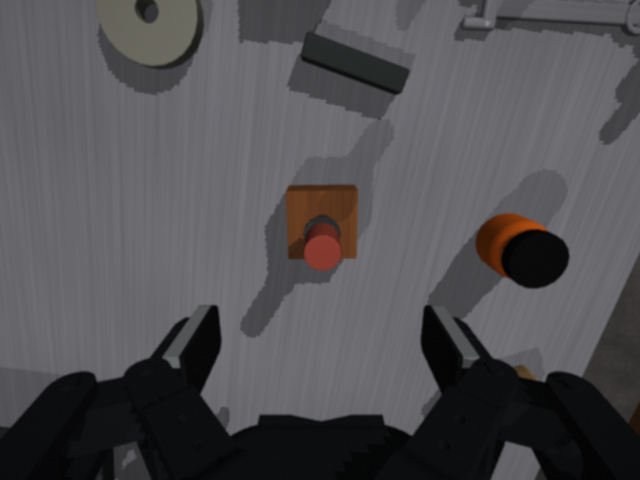

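The head is at (323,253) in the wrist view, matching the predicted (323,252), and it's centred between the fingers. Descending now.

```bash
python3 -m jog '[[0,[-6,1,10],1],[0,[-11,2,30],1.6],[0,[-11,2,55],1.6],[0,[-11,2,80],1.6],[0,[-11,2,105],1.6],[0,[-11,2,127],1.6],[0,[-11,2,142],1.6],[0,[-11,2,148],1.6]]'
python3 - <<'E'
from h import *
need([.5835,-.1635,.094],7.4)
for n in ("wrist","scene"):
    s=vision.snapshot(n); cv2.imwrite(f"pics/{n}2.png",s["color"])
E
```

```text
time_s: 3.02
position: [0.5818, -0.161, 0.0913]
tool_rot: [-2.068, -2.359, 0.003]
wrist_force: [-0.2, 0.5, -0.8]
width: 0.0855
t 3.02 p [ 0.5818 -0.161   0.0913] F [-0.2283  0.4647 -0.781 ] w 0.0855 q [-0.2897  0.5959  1.7584  0.0001  0.7919 -0.4212]
toolshift mm [-2.724   1.375  -2.7267]
y az 7.533245500592555 turn 0.13324550059255102
```

View pics/wrist2.png

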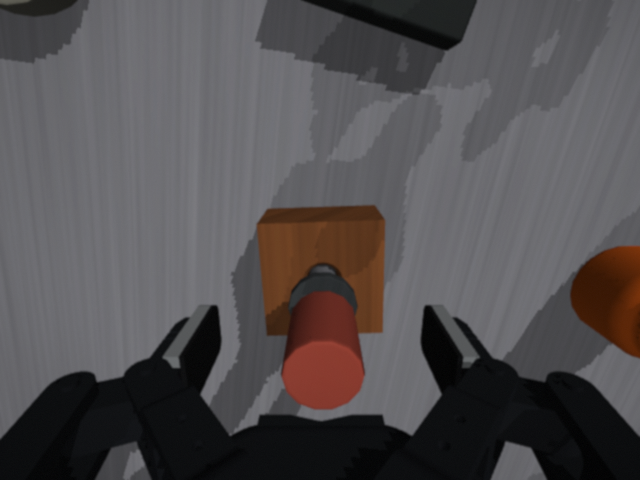

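View pics/scene2.png

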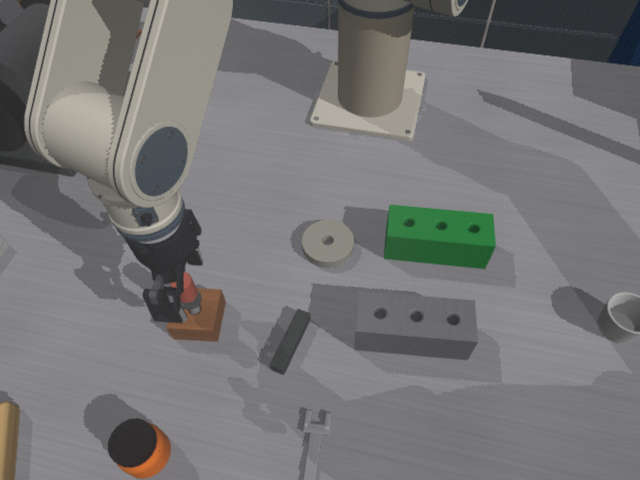

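The head is between the fingers and centred at about column 322. I'll apply the small correction, then close.

```bash
python3 -m jog '[[0,[-2.5,1.3,-2.5],0],[0,[-2.5,1.3,-2.5],0],[1,[-2.5,1.3,-2.5],0],[1,[-2.5,1.3,-2.5],0],[1,[-2.5,1.3,-2.5],0],[1,[-2.5,1.3,-2.5],0],[1,[-2.5,1.3,-2.5],0],[1,[-2.5,1.3,-2.5],0]]'
python3 -m jog '[[1,[0,0,0],0],[1,[0,0,0],0],[1,[0,0,0],0],[1,[0,0,0],0],[1,[0,0,0],0],[1,[0,0,0],0],[1,[0,0,0],0],[1,[0,0,0],0]]'
python3 - <<'E'
from h import *
need([.5835,-.1635,.094],7.4)
for n in ("wrist",):
    s=vision.snapshot(n); cv2.imwrite(f"pics/{n}3.png",s["color"])
E
```

```text
time_s: 3.78
position: [0.5851, -0.1649, 0.0973]
tool_rot: [-2.071, -2.362, 0.001]
wrist_force: [-2.6, -0.3, 4.5]
width: 0.0283
time_s: 4.45
position: [0.5851, -0.1649, 0.0973]
tool_rot: [-2.071, -2.362, 0.001]
wrist_force: [-1.2, 0.6, 4.7]
width: 0.0285
t 4.45 p [ 0.5851 -0.1649  0.0973] F [-1.2182  0.6283  4.6624] w 0.0285 q [-0.2942  0.5902  1.7497 -0.0004  0.8021 -0.4248]
toolshift mm [ 1.5966 -1.3647  3.2766]
y az 7.497900385066389 turn 0.09790038506639576
```

View pics/wrist3.png

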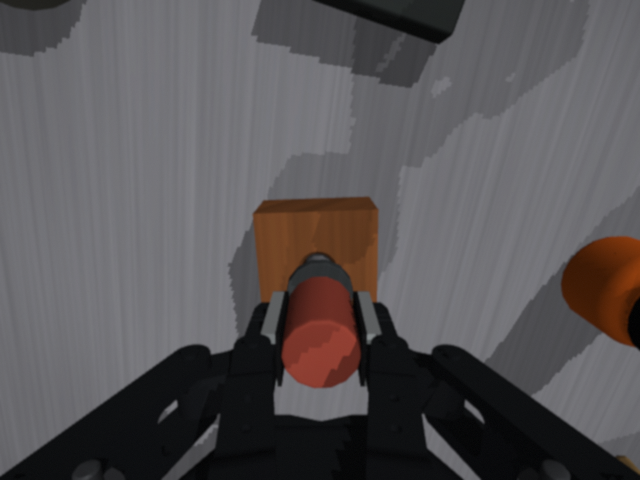

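The width is 28.5 mm, so it's gripped. Lifting straight up.

```bash
python3 -m jog '[[1,[0,0,-4],0],[1,[0,0,-12],0],[1,[0,0,-24],0],[1,[0,0,-38],0],[1,[0,0,-54],0],[1,[0,0,-70],0],[1,[0,0,-82],0],[1,[0,0,-88],0]]'
python3 - <<'E'
from h import *
# hole0..2 averaged
h1=np.array([.5355,.163]);u=np.array([-np.sin(np.radians(7.4)),np.cos(np.radians(7.4))])
print(h1-.052*u,h1,h1+.052*u)
need([*h1,.185],7.4)
for n in ("wrist","scene","top"):
    s=vision.snapshot(n); cv2.imwrite(f"pics/{n}4.png",s["color"])
E
```

```text
time_s: 5.17
position: [0.5863, -0.165, 0.1875]
tool_rot: [2.069, 2.36, 0.002]
wrist_force: [1.1, -0.0, -1.7]
width: 0.0288
[0.5422 0.1114] [0.5355 0.163 ] [0.5288 0.2146]
t 5.17 p [ 0.5863 -0.165   0.1875] F [ 1.1262 -0.035  -1.6982] w 0.0288 q [-0.2939  0.4644  1.7082  0.      0.9656 -0.4248]
toolshift mm [331.8767  -7.5975   2.0073]
y az 7.4999855043097865 turn 0.09998550430978526
```

View pics/wrist4.png

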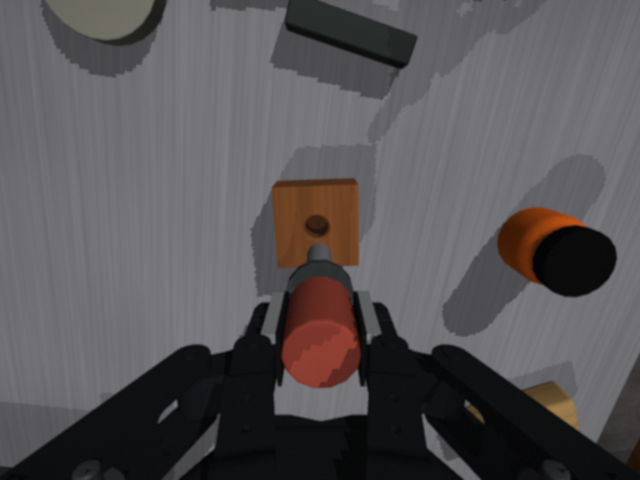

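View pics/scene4.png

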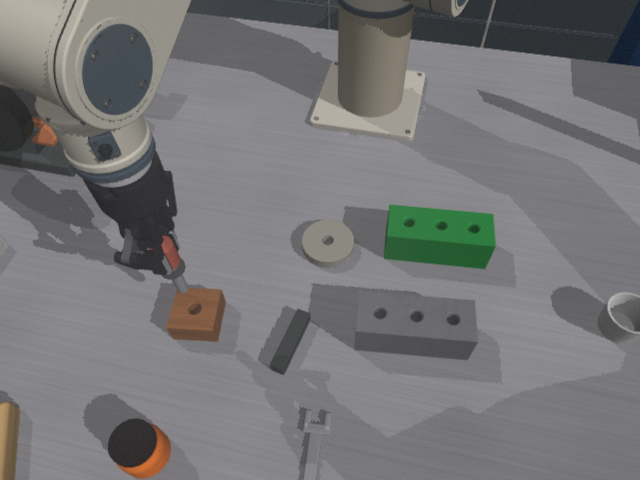

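```bash
python3 - <<'E'
from h import *
s,R=st(); w=vision.snapshot("wrist"); p=s["position"]
im=w["color"]
k=5;x0,y0=260,225
c=cv2.resize(im[y0:y0+170,x0:x0+120],None,fx=k,fy=k,interpolation=cv2.INTER_CUBIC)[:,:]
cv2.imwrite("pics/w5.png",cv2.resize(c,None,fx=.7,fy=.7))
T=vision.snapshot("top");cv2.imwrite("pics/top5.png",cv2.resize(T["color"][120:240,360:460],None,fx=5,fy=5,interpolation=cv2.INTER_CUBIC))
hz=p[2]-.0973+.102
for nm,dz in(("top",.02),("flange",-.036),("flangetop",-.030),("foot",-.092)):
    X=np.array([p[0],p[1],hz+dz])
    q=proj(w,X); print(nm,q,(q-[x0,y0])*3.5, proj(T,X), proj(w,X+R[:,0]*.001)-q, proj(w,X+R[:,1]*.001)-q)
E
```

```text
t 5.32 p [ 0.5855 -0.1648  0.1853] F [ 0.3819  1.0062 -1.9872] w 0.0288 q [-0.2939  0.4668  1.71    0.      0.9637 -0.4248]
top [321.5417 356.8303] [215.396 461.406] [424.7935 159.1963] [ 0.0052 -2.3469] [2.7498 0.0029]
flange [321.1841 289.5422] [214.1443 225.8979] [418.2668 171.0227] [ 0.0031 -1.7631] [1.9335 0.0021]
flangetop [321.2119 294.778 ] [214.2417 244.2231] [418.9276 169.8254] [ 0.0032 -1.812 ] [1.997  0.0022]
foot [320.9902 253.0597] [213.4656  98.2088] [412.4934 181.4842] [ 0.0021 -1.4067] [1.4909 0.0016]
```

View pics/w5.png

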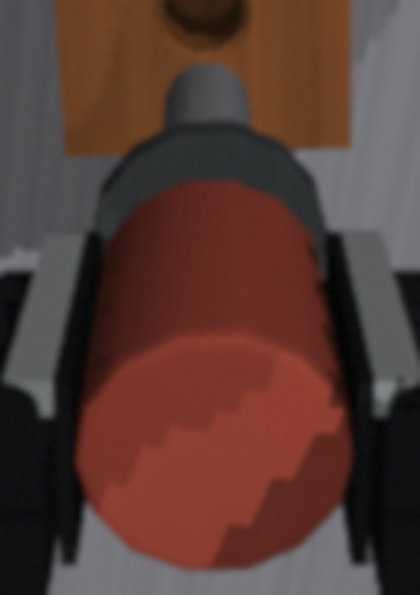

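View pics/top5.png

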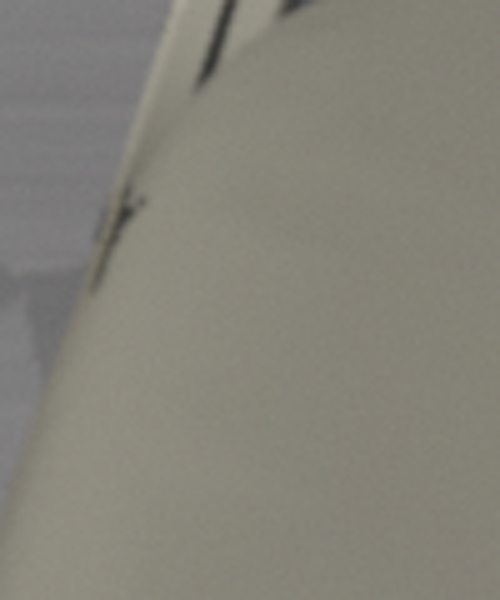

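The tool axis fits the prediction within about 1 mm. The foot is offset by about (-1.2,-1.0) mm in tool x,y, a slight tilt. In the scene view the stand is now empty. Next I'll go to hole0.

```bash
python3 - <<'E'
from h import *
s,R=st()
d=need([.5422,.1114,.170],7.4); print(d+[.8,.7,0])
E
```

```text
t 5.42 p [ 0.5848 -0.1646  0.1841] F [ 0.4948 -0.3456 -0.9698] w 0.0286 q [-0.294   0.4684  1.7109  0.      0.9636 -0.4248]
t 5.42 p [ 0.5848 -0.1646  0.1841] F [ 0.4948 -0.3456 -0.9698] w 0.0286 q [-0.294   0.4684  1.7109  0.      0.9636 -0.4248]
toolshift mm [279.1854  -6.1625  14.245 ]
y az 7.496457914018335 turn 0.09645791401833037
[279.9854  -5.4625  14.245 ]
```

```bash
python3 -m jog '[[1,[10,0,0],0],[1,[30,-1,0],0],[1,[60,-1,0],0],[1,[95,-2,0],0],[1,[130,-3,0],0],[1,[165,-3,0],0],[1,[200,-4,0],0],[1,[230,-5,0],0]]'
python3 -m jog '[[1,[20,0,0],0],[1,[35,0,2],0],[1,[45,0,4],0],[1,[50,0,6],0],[1,[50,0,8],0],[1,[50,0,10],0],[1,[50,0,10],0],[1,[50,0,10],0]]'
python3 - <<'E'
from h import *
d=need([.5422,.1114,.170],7.4); print(d+[.8,.7,0])
s=vision.snapshot("wrist"); cv2.imwrite("pics/w6.png",s["color"])
s=vision.snapshot("scene"); cv2.imwrite("pics/s6.png",cv2.resize(s["color"][200:400,320:520],None,fx=3,fy=3,interpolation=cv2.INTER_CUBIC))
E
```

```text
time_s: 6.08
position: [0.549, 0.0651, 0.184]
tool_rot: [-2.07, -2.361, 0.002]
wrist_force: [0.4, 0.1, -0.6]
width: 0.0282
time_s: 6.75
position: [0.5438, 0.1113, 0.1746]
tool_rot: [-2.073, -2.361, 0.001]
wrist_force: [0.6, -0.2, -1.3]
width: 0.0285
t 6.75 p [0.5438 0.1113 0.1746] F [ 0.6391 -0.1703 -1.2935] w 0.0285 q [ 0.1805  0.4118  1.835  -0.0002  0.8953  0.0509]
toolshift mm [ 0.3386 -1.6135  4.5712]
y az 7.429012996176333 turn 0.029012996176334127
[ 1.1386 -0.9135  4.5712]
```

View pics/w6.png

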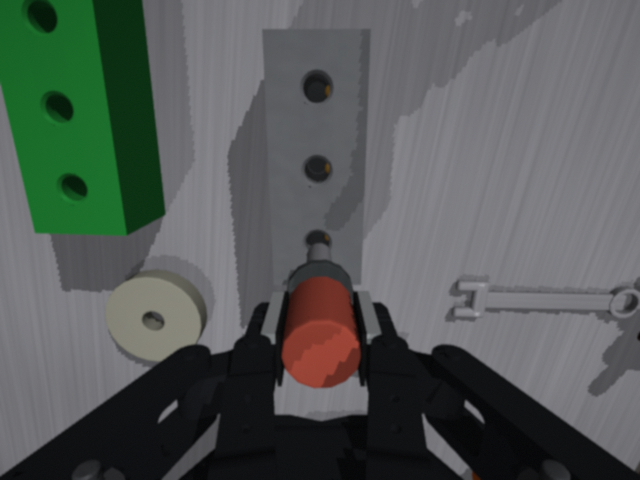

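View pics/s6.png

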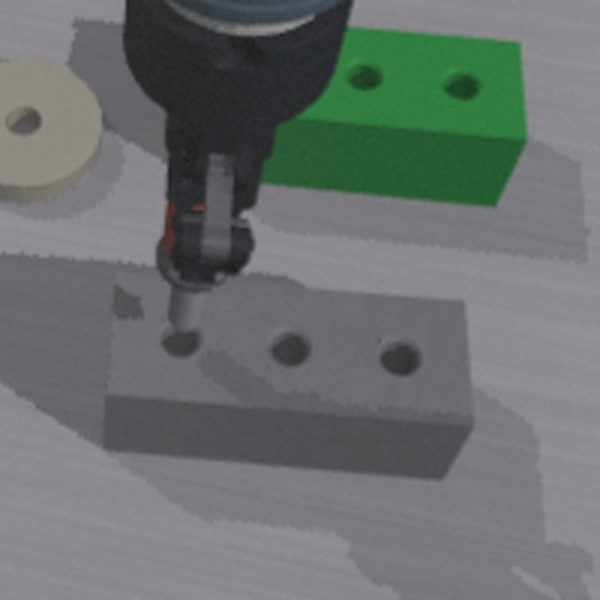

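The foot is above hole0, at about (318,240) in the wrist view. I'll check the holes through the wrist calibration as well.

```bash
python3 - <<'E'
from h import *
w=vision.snapshot("wrist")
for h in([.5422,.1114],[.5355,.163],[.5288,.2146]): print(proj(w,[*h,.066]))
k=6;x0,y0=280,60
cv2.imwrite("pics/w7.png",cv2.resize(w["color"][60:190,280:360],None,fx=k,fy=k,interpolation=cv2.INTER_CUBIC)[:, :])
for h in([.5355,.163],[.5288,.2146]): print((proj(w,[*h,.066])-[x0,y0])*k)
s,R=st()
for h in([318,168],[318,86]): print(ray(w,*h,.066))
E
```

```text
[318.5264 242.8973]
[318.5122 170.56  ]
[318.496   87.8956]
[231.0731 663.3598]
[230.9758 167.3734]
t 6.9 p [0.5441 0.1116 0.1749] F [ 0.0333 -0.457  -0.6821] w 0.029 q [ 0.1808  0.4113  1.8347 -0.      0.8953  0.051 ]
[0.5349 0.1647 0.066 ]
[0.5283 0.2157 0.066 ]
```

View pics/w7.png

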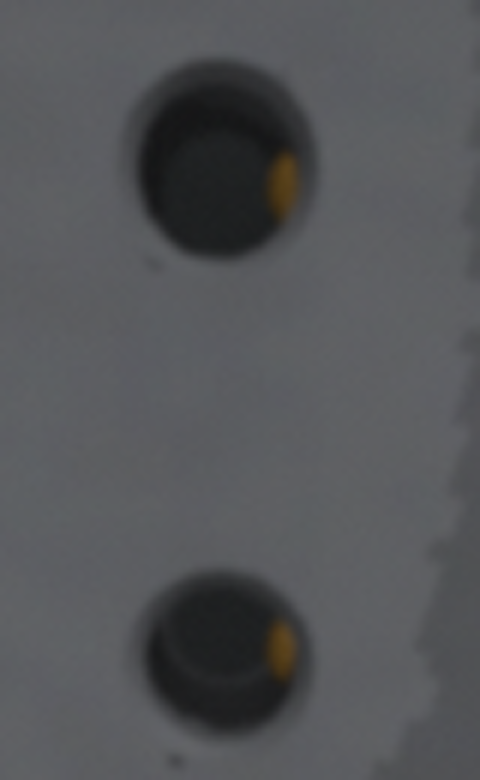

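```bash
python3 -m jog '[[1,[1.5,-1.6,2],0],[1,[1.5,-1.6,4],0],[1,[1.5,-1.6,7],0],[1,[1.5,-1.6,10],0],[1,[1.5,-1.6,13],0],[1,[1.5,-1.6,15],0],[1,[1.5,-1.6,17],0],[1,[1.5,-1.6,17],0]]'
python3 - <<'E'
from h import *
need([.5422,.1114,.1533])
s=vision.snapshot("wrist"); cv2.imwrite("pics/w8.png",cv2.resize(s["color"][220:320,270:370],None,fx=6,fy=6,interpolation=cv2.INTER_CUBIC))
E
```

```text
time_s: 7.57
position: [0.5418, 0.1134, 0.1573]
tool_rot: [-2.071, -2.362, 0.001]
wrist_force: [-0.3, -0.5, -1.0]
width: 0.0291
t 7.57 p [0.5418 0.1134 0.1573] F [-0.281  -0.5283 -0.9762] w 0.0291 q [ 0.1849  0.4353  1.8482 -0.      0.8589  0.054 ]
toolshift mm [-2.0586  0.1196  3.9892]
```

View pics/w8.png

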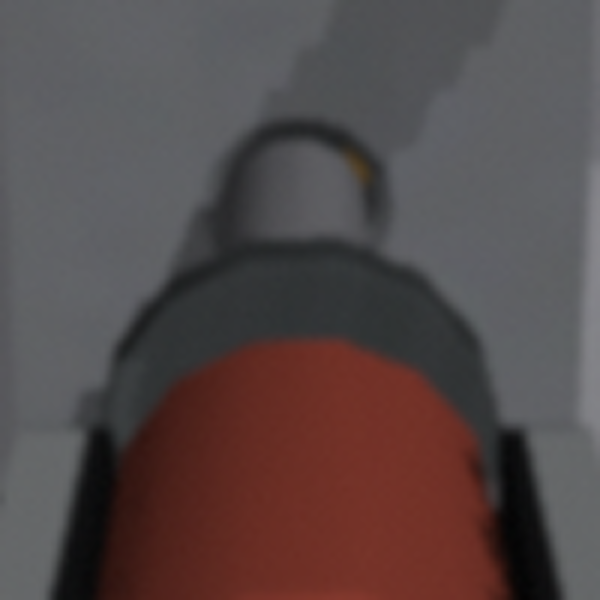

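The shank (centre at about 300 in the crop) sits over the hole (about 306), so it's slightly left. I'll go down with a 0.5 mm nudge in y.

```bash
python3 -m jog '[[1,[0,0.5,1.5],0],[1,[0,0.5,3],0],[1,[0,0.5,4.5],0],[1,[0,0.5,6],0],[1,[0,0.5,7.5],0],[1,[0,0.5,9],0],[1,[0,0.5,10.5],0],[1,[0,0.5,12],0]]'
python3 -m jog '[[1,[0,0,1],0],[1,[0,0,2],0],[1,[0,0,3],0],[1,[0,0,4],0],[1,[0,0,5],0],[1,[0,0,5],0],[1,[0,0,5],0],[1,[0,0,5],0]]'
```

```text
time_s: 8.28
position: [0.5424, 0.113, 0.1456]
tool_rot: [2.071, 2.362, -0.002]
wrist_force: [-0.6, -4.9, 1.1]
width: 0.0284
time_s: 8.95
position: [0.5423, 0.113, 0.1405]
tool_rot: [2.071, 2.362, -0.002]
wrist_force: [-0.4, -5.5, -0.3]
width: 0.0285
```

```bash
python3 -m jog '[[1,[-0.5,0,1],0],[1,[-0.5,0,2],0],[1,[-0.5,0,3],0],[1,[-0.5,0,4],0],[1,[-0.5,0,5],0],[1,[-0.5,0,6],0],[1,[-0.5,0,6],0],[1,[-0.5,0,6],0]]'
python3 -m jog '[[1,[0,0,1],0],[1,[0,0,2],0],[1,[0,0,3],0],[1,[0,0,4],0],[1,[0,0,4],0],[1,[0,0,4],0],[1,[0,0,4],0],[1,[0,0,4],0]]'
```

```text
time_s: 9.62
position: [0.5422, 0.1127, 0.1345]
tool_rot: [-2.071, -2.362, 0.002]
wrist_force: [-1.6, -6.1, 1.5]
width: 0.0288
time_s: 10.28
position: [0.5419, 0.1126, 0.1304]
tool_rot: [-2.071, -2.361, 0.003]
wrist_force: [-1.9, -5.3, 0.1]
width: 0.029
```

```bash
python3 -m jog '[[1,[-0.3,0,0.8],0],[1,[-0.3,0,1.6],0],[1,[-0.3,0,2.4],0],[1,[-0.3,0,3.2],0],[1,[-0.3,0,4],0],[1,[-0.3,0,4],0],[1,[-0.3,0,4],0],[1,[-0.3,0,4],0]]'
python3 -m jog '[[1,[0,0,0.8],0],[1,[0,0,1.6],0],[1,[0,0,2.4],0],[1,[0,0,3.2],0],[1,[0,0,3.2],0],[1,[0,0,3.2],0],[1,[0,0,3.2],0],[1,[0,0,3.2],0]]'
```

```text
time_s: 10.95
position: [0.5418, 0.1124, 0.1264]
tool_rot: [-2.071, -2.361, 0.003]
wrist_force: [-1.9, -4.7, 0.7]
width: 0.0288
time_s: 11.62
position: [0.5419, 0.1124, 0.1233]
tool_rot: [-2.071, -2.361, 0.003]
wrist_force: [-2.9, -6.2, 1.0]
width: 0.0286
```

```bash
python3 -m jog '[[1,[0,0,0.8],0],[1,[0,0,1.6],0],[1,[0,0,2.4],0],[1,[0,0,3.2],0],[1,[0,0,3.2],0],[1,[0,0,3.2],0],[1,[0,0,3.2],0],[1,[0,0,3.2],0]]'
python3 -m jog '[[1,[0,0,0.8],0],[1,[0,0,1.6],0],[1,[0,0,2.4],0],[1,[0,0,3.2],0],[1,[0,0,3.2],0],[1,[0,0,3.2],0],[1,[0,0,3.2],0],[1,[0,0,3.2],0]]'
```

```text
time_s: 12.28
position: [0.5418, 0.1124, 0.1199]
tool_rot: [-2.071, -2.361, 0.003]
wrist_force: [-1.8, -5.8, 0.1]
width: 0.0286
time_s: 12.95
position: [0.5419, 0.1123, 0.1168]
tool_rot: [-2.071, -2.361, 0.003]
wrist_force: [-1.5, -5.6, 1.4]
width: 0.0284
```

```bash
python3 -m jog '[[1,[0,0,0.8],0],[1,[0,0,1.6],0],[1,[0,0,2.4],0],[1,[0,0,3.2],0],[1,[0,0,3.2],0],[1,[0,0,3.2],0],[1,[0,0,3.2],0],[1,[0,0,3.2],0]]'
python3 - <<'E'
from h import *
w=vision.snapshot("wrist");cv2.imwrite("pics/w9.png",cv2.resize(w["color"][220:400,220:420],None,fx=3,fy=3))
w=vision.snapshot("scene");cv2.imwrite("pics/s9.png",cv2.resize(w["color"][240:380,320:500],None,fx=4,fy=4,interpolation=cv2.INTER_CUBIC))
E
```

```text
time_s: 13.62
position: [0.5422, 0.1125, 0.116]
tool_rot: [-2.071, -2.362, 0.001]
wrist_force: [-8.9, -6.4, 24.0]
width: 0.0287
```

View pics/w9.png

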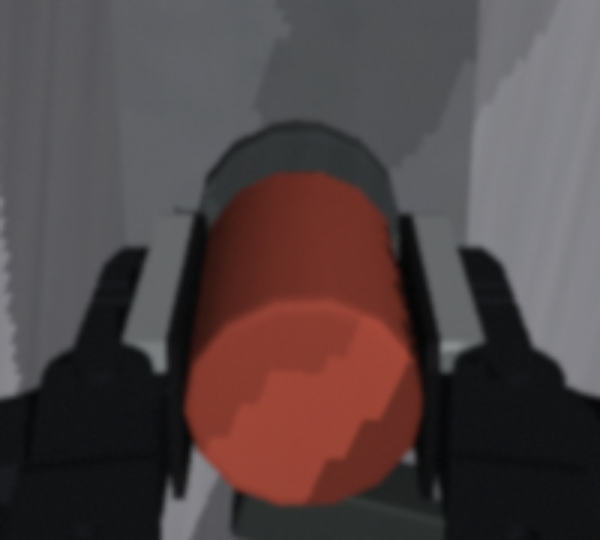

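View pics/s9.png

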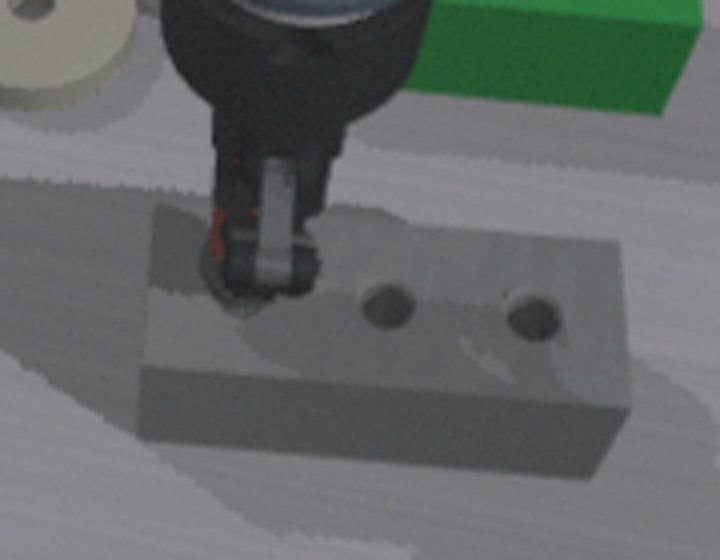

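There's a firm stop at 37 mm depth with Fz 24 N, while fully home would be TCP z of about 0.097. So hole0 is blocked. I'll retract, and meanwhile enhance the earlier view into the other two sockets for a hint.

```bash
python3 -m jog '[[1,[0,0,-4],0],[1,[0,0,-8],0],[1,[0,0,-14],0],[1,[0,0,-22],0],[1,[0,0,-32],0],[1,[0,0,-42],0],[1,[0,0,-52],0],[1,[0,0,-56],0]]'
python3 - <<'E'
import cv2,numpy as np
im=cv2.imread("pics/w7.png").astype(float); cv2.imwrite("pics/w7b.png",np.clip((im-20)*3.5,0,255).astype(np.uint8))
from h import *
need([.5355,.163,.1533])
E
```

```text
time_s: 14.38
position: [0.5438, 0.1135, 0.1724]
tool_rot: [2.071, 2.361, 0.005]
wrist_force: [0.6, -0.2, -1.4]
width: 0.0285
t 14.38 p [0.5438 0.1135 0.1724] F [ 0.6471 -0.2033 -1.3837] w 0.0285 q [0.1839 0.414  1.838  0.0011 0.886  0.0525]
toolshift mm [50.1346 -1.891  19.1141]
```

View pics/w7b.png

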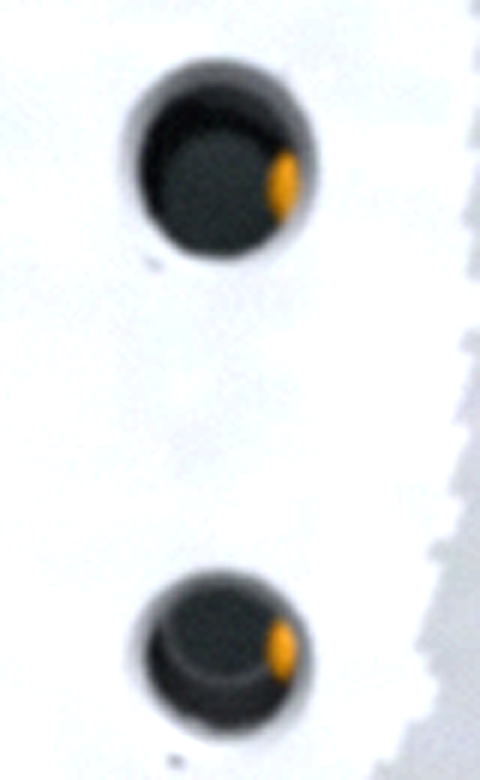

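```bash
python3 - <<'E'
from h import *
s,R=st(); w=vision.snapshot("wrist")
d=s["position"]-np.array([.5441,.1116,.1749])
for h in([.5355,.163],[.5288,.2146]):
  for dep in(0,26,38,58):
    X=np.array([*h,.066-dep/1000])+d
    q=(proj(w,X)-[280,60])*6; r=(proj(w,X+R[:,1]*.008)-proj(w,X))[0]*6
    print(dep,q+[-9,-7],r)
E
```

```text
t 14.38 p [0.5438 0.1135 0.1724] F [ 0.6471 -0.2033 -1.3837] w 0.0285 q [0.1839 0.414  1.838  0.0011 0.886  0.0525]
0 [218.4611 658.4887] 70.1053578799789
26 [219.2924 635.7343] 63.492119473598336
38 [219.6254 626.6197] 60.84311724712313
58 [220.1227 613.0091] 56.887382180969325
0 [218.586  163.1106] 75.08699536907557
26 [219.4579 188.6195] 67.5510151479109
38 [219.804  198.7423] 64.56047498930002
58 [220.3173 213.7588] 60.12422510956617
```

Inconclusive, so I'll feel hole1 next.

```bash
python3 -m jog '[[1,[6,0,0],0],[1,[16,-1,0],0],[1,[28,-1,0],0],[1,[40,-1.5,0],0],[1,[48,-1.9,0],0],[1,[50.6,-1.9,3],0],[1,[50.6,-1.9,7],0],[1,[50.6,-1.9,11],0]]'
python3 -m jog '[[1,[0,0,2],0],[1,[0,0,3.5],0],[1,[0,0,4],0],[1,[0,0,4],0],[1,[0,0,4],0],[1,[0,0,4],0],[1,[0,0,4],0],[1,[0,0,4],0]]'
python3 - <<'E'
from h import *
need([.5355,.1635,.1533])
s=vision.snapshot("wrist"); cv2.imwrite("pics/w10.png",cv2.resize(s["color"][220:320,270:370],None,fx=6,fy=6,interpolation=cv2.INTER_CUBIC))
E
```

```text
time_s: 15.1
position: [0.534, 0.1629, 0.1584]
tool_rot: [-2.07, -2.363, 0.001]
wrist_force: [0.2, 0.4, -1.2]
width: 0.0287
time_s: 15.77
position: [0.5343, 0.1626, 0.1552]
tool_rot: [2.071, 2.362, 0.0]
wrist_force: [0.3, 0.1, -1.1]
width: 0.0291
t 15.77 p [0.5343 0.1626 0.1552] F [ 0.3261  0.1029 -1.1333] w 0.0291 q [ 0.2742  0.4443  1.8391 -0.      0.8579  0.1434]
toolshift mm [0.7177 1.3166 1.8736]
```

View pics/w10.png

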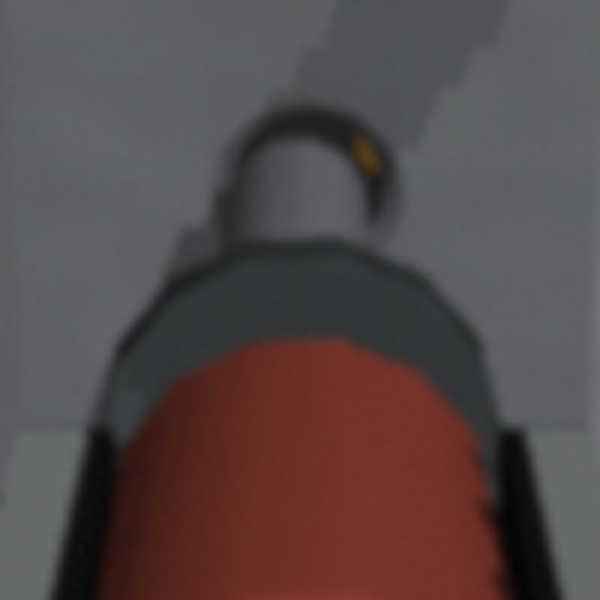

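The foot is over the hole, slightly left and short. I'll correct (+0.9,+1.2) and go in.

```bash
python3 -m jog '[[1,[0.9,1.2,0],0],[1,[0.9,1.2,1.5],0],[1,[0.9,1.2,3],0],[1,[0.9,1.2,4.5],0],[1,[0.9,1.2,6],0],[1,[0.9,1.2,7.5],0],[1,[0.9,1.2,9],0],[1,[0.9,1.2,10],0]]'
python3 -m jog '[[1,[0,0,1.2],0],[1,[0,0,2.4],0],[1,[0,0,3.6],0],[1,[0,0,4.8],0],[1,[0,0,6],0],[1,[0,0,7],0],[1,[0,0,8],0],[1,[0,0,8],0]]'
```

```text
time_s: 16.48
position: [0.5352, 0.1635, 0.1448]
tool_rot: [2.071, 2.362, -0.0]
wrist_force: [-0.5, -1.7, -0.0]
width: 0.029
time_s: 17.15
position: [0.5352, 0.1636, 0.1368]
tool_rot: [-2.071, -2.362, 0.0]
wrist_force: [1.8, -2.5, -2.7]
width: 0.0286
```

Depth is 16.5 mm and it's going in cleanly.

```bash
python3 -m jog '[[1,[0,0,1],0],[1,[0,0,2],0],[1,[0,0,3],0],[1,[0,0,4],0],[1,[0,0,5],0],[1,[0,0,6],0],[1,[0,0,7],0],[1,[0,0,7],0]]'
python3 -m jog '[[1,[0,0,0.8],0],[1,[0,0,1.6],0],[1,[0,0,2.4],0],[1,[0,0,3.2],0],[1,[0,0,4],0],[1,[0,0,4],0],[1,[0,0,4],0],[1,[0,0,4],0]]'
```

```text
time_s: 17.82
position: [0.5349, 0.1635, 0.13]
tool_rot: [-2.071, -2.362, 0.001]
wrist_force: [-0.9, -2.8, 1.6]
width: 0.0287
time_s: 18.48
position: [0.5349, 0.1636, 0.1255]
tool_rot: [-2.071, -2.362, 0.001]
wrist_force: [-2.0, -3.7, -1.7]
width: 0.0284
```

```bash
python3 -m jog '[[1,[0,0,0.8],0],[1,[0,0,1.6],0],[1,[0,0,2.4],0],[1,[0,0,3.2],0],[1,[0,0,3.5],0],[1,[0,0,3.5],0],[1,[0,0,3.5],0],[1,[0,0,3.5],0]]'
python3 -m jog '[[1,[0,0,0.8],0],[1,[0,0,1.6],0],[1,[0,0,2.4],0],[1,[0,0,3.2],0],[1,[0,0,3.2],0],[1,[0,0,3.2],0],[1,[0,0,3.2],0],[1,[0,0,3.2],0]]'
```

```text
time_s: 19.15
position: [0.535, 0.1636, 0.1224]
tool_rot: [-2.071, -2.362, 0.001]
wrist_force: [-2.8, -2.8, 0.5]
width: 0.0285
time_s: 19.82
position: [0.535, 0.1636, 0.1192]
tool_rot: [-2.071, -2.362, 0.001]
wrist_force: [-1.6, -4.4, 1.1]
width: 0.0292
```

Depth is 34 mm.

```bash
python3 -m jog '[[1,[0,0,0.8],0],[1,[0,0,1.6],0],[1,[0,0,2.4],0],[1,[0,0,3],0],[1,[0,0,3],0],[1,[0,0,3],0],[1,[0,0,3],0],[1,[0,0,3],0]]'
```

```text
time_s: 20.48
position: [0.535, 0.1637, 0.1163]
tool_rot: [-2.071, -2.362, 0.001]
wrist_force: [-3.1, -4.9, 1.9]
width: 0.0286
```

```bash
python3 -m jog '[[1,[0,0,0.8],0],[1,[0,0,1.6],0],[1,[0,0,2.4],0],[1,[0,0,3],0],[1,[0,0,3],0],[1,[0,0,3],0],[1,[0,0,3],0],[1,[0,0,3],0]]'
```

```text
time_s: 21.15
position: [0.535, 0.1636, 0.1132]
tool_rot: [-2.071, -2.362, 0.001]
wrist_force: [-4.3, -4.1, 2.1]
width: 0.0287
```

Depth is 40 mm, past the 38 mm limit, so hole1 seems to be the free one. Continuing.

```bash
python3 -m jog '[[1,[0,0,0.8],0],[1,[0,0,1.6],0],[1,[0,0,2.4],0],[1,[0,0,3.2],0],[1,[0,0,4],0],[1,[0,0,4],0],[1,[0,0,4],0],[1,[0,0,4],0]]'
```

```text
time_s: 21.82
position: [0.535, 0.1636, 0.1093]
tool_rot: [-2.071, -2.362, 0.001]
wrist_force: [-4.0, -4.2, 1.4]
width: 0.0283
```

```bash
python3 -m jog '[[1,[0,0,0.8],0],[1,[0,0,1.6],0],[1,[0,0,2.4],0],[1,[0,0,3.2],0],[1,[0,0,4],0],[1,[0,0,4],0],[1,[0,0,4],0],[1,[0,0,4],0]]'
```

```text
time_s: 22.48
position: [0.535, 0.1636, 0.1052]
tool_rot: [-2.071, -2.362, 0.001]
wrist_force: [-2.8, -4.6, 1.4]
width: 0.0287
```

```bash
python3 -m jog '[[1,[0,0,0.8],0],[1,[0,0,1.6],0],[1,[0,0,2.4],0],[1,[0,0,3.2],0],[1,[0,0,4],0],[1,[0,0,4],0],[1,[0,0,4],0],[1,[0,0,4],0]]'
```

```text
time_s: 23.15
position: [0.535, 0.1635, 0.1012]
tool_rot: [-2.071, -2.362, 0.001]
wrist_force: [-3.4, -3.9, 0.4]
width: 0.0285
```

```bash
python3 -m jog '[[1,[0,0,0.7],0],[1,[0,0,1.4],0],[1,[0,0,2],0],[1,[0,0,2.5],0],[1,[0,0,2.5],0],[1,[0,0,2.5],0],[1,[0,0,2.5],0],[1,[0,0,2.5],0]]'
```

```text
time_s: 23.82
position: [0.535, 0.1635, 0.0987]
tool_rot: [-2.071, -2.362, 0.001]
wrist_force: [-3.3, -5.2, 1.3]
width: 0.0287
```

```bash
python3 -m jog '[[1,[0,0,0.5],0],[1,[0,0,1],0],[1,[0,0,1.5],0],[1,[0,0,2],0],[1,[0,0,2],0],[1,[0,0,2],0],[1,[0,0,2],0],[1,[0,0,2],0]]'
```

```text
time_s: 24.48
position: [0.535, 0.1635, 0.0975]
tool_rot: [-2.071, -2.362, 0.001]
wrist_force: [-7.2, -6.0, 9.7]
width: 0.0288
```

Contact came at z = 0.0975, against an expected 0.0973 for home. I'll press a little more to be flush and take a look.

```bash
python3 -m jog '[[1,[0,0,0.3],0],[1,[0,0,0.6],0],[1,[0,0,0.9],0],[1,[0,0,1.2],0],[1,[0,0,1.5],0],[1,[0,0,1.5],0],[1,[0,0,1.5],0],[1,[0,0,1.5],0]]'
python3 - <<'E'
from h import *
w=vision.snapshot("wrist");cv2.imwrite("pics/w11.png",cv2.resize(w["color"][200:400,220:420],None,fx=3,fy=3,interpolation=cv2.INTER_CUBIC))
w=vision.snapshot("scene");cv2.imwrite("pics/s11.png",cv2.resize(w["color"][240:380,340:500],None,fx=4,fy=4,interpolation=cv2.INTER_CUBIC))
E
```

```text
time_s: 25.15
position: [0.535, 0.1635, 0.0974]
tool_rot: [2.071, 2.362, -0.001]
wrist_force: [-11.4, -7.4, 24.7]
width: 0.0283
```

View pics/w11.png

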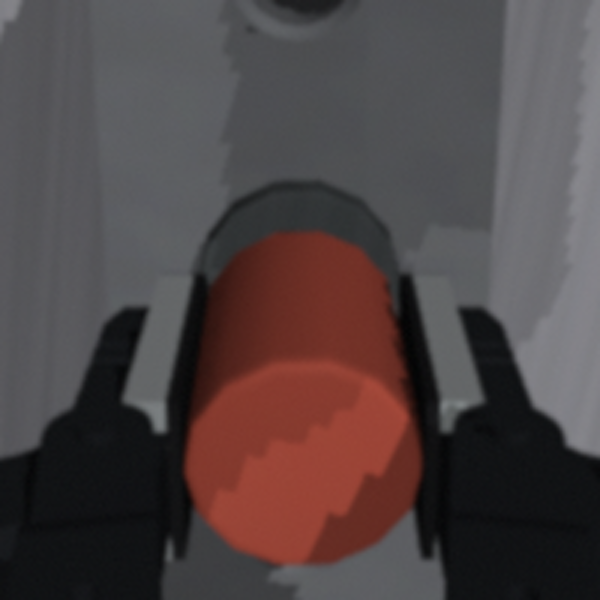

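View pics/s11.png

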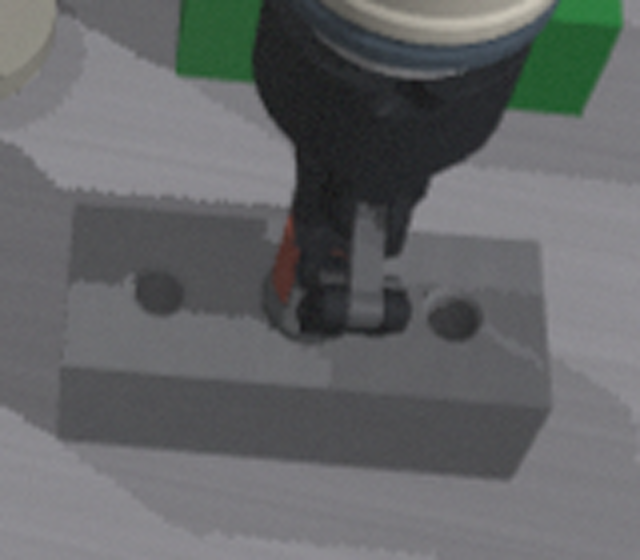

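The flange sits on the top face of hole1. Opening now while still lightly preloaded, then I'll check.

```bash
python3 -m jog '[[0,[0,0,0],0],[0,[0,0,0],0],[0,[0,0,0],0],[0,[0,0,0],0],[0,[0,0,0],0],[0,[0,0,0],0],[0,[0,0,0],0],[0,[0,0,0],0]]'
python3 -m jog '[[0,[0,0,0],0],[0,[0,0,-3],0],[0,[0,0,-10],0],[0,[0,0,-20],0],[0,[0,0,-32],0],[0,[0,0,-46],0],[0,[0,0,-60],0],[0,[0,0,-70],0]]'
python3 -m jog '[[0,[-10,0,-20],0],[0,[-30,0,-40],0],[0,[-60,0,-55],0],[0,[-90,0,-65],0],[0,[-120,0,-70],0],[0,[-150,0,-70],0],[0,[-170,0,-70],0],[0,[-180,0,-70],0]]'
python3 - <<'E'
from h import *
st()
w=vision.snapshot("wrist");cv2.imwrite("pics/w12.png",w["color"])
a=vision.snapshot("scene")
b=vision.snapshot("top")
cv2.imwrite("pics/s12.png",cv2.resize(a["color"][250:380,345:485],None,fx=5,fy=5,interpolation=cv2.INTER_CUBIC))
cv2.imwrite("pics/t12.png",cv2.resize(b["color"][170:260,155:275],None,fx=6,fy=6,interpolation=cv2.INTER_CUBIC))
for z in(.122,.066): print(proj(a,[.5355,.163,z+(.056 if z>.1 else 0)]))
for n,s,(x0,y0),k in(("s",a,(345,250),5),("t",b,(155,170),6)):
    print(n,"head top home px",(proj(s,[.5355,.163,.122])-[x0,y0])*k)
    print(n,"head top 3mm up",(proj(s,[.5355,.163,.125])-[x0,y0])*k)
E
```

```text
time_s: 25.92
position: [0.5353, 0.1637, 0.0952]
tool_rot: [-2.071, -2.362, 0.0]
wrist_force: [0.5, -0.3, -0.0]
width: 0.0852
time_s: 26.58
position: [0.536, 0.1639, 0.1679]
tool_rot: [2.07, 2.361, 0.003]
wrist_force: [-0.0, 0.6, 0.3]
width: 0.0856
time_s: 27.25
position: [0.5591, -0.0171, 0.2366]
tool_rot: [2.073, 2.359, 0.001]
wrist_force: [-0.2, -0.3, 0.0]
width: 0.0855
t 27.25 p [ 0.5591 -0.0171  0.2366] F [-0.2269 -0.3321  0.0055] w 0.0855 q [-0.0516  0.3337  1.7826 -0.0004  1.0236 -0.1802]
[428.7466 274.2595]
[416.2424 315.4597]
s head top home px [385.2723 231.5475]
s head top 3mm up [386.945  226.0362]
t head top home px [313.363  198.8256]
t head top 3mm up [311.2348 195.9655]
```

View pics/s12.png

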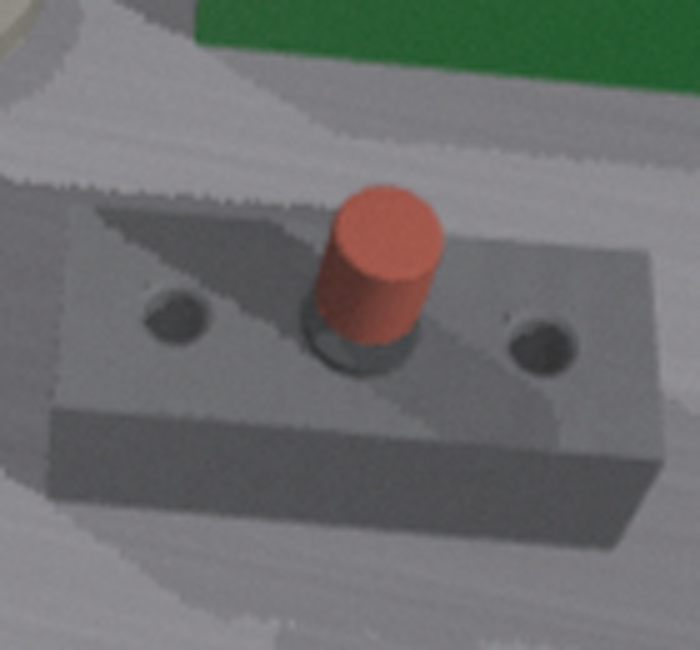

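View pics/t12.png

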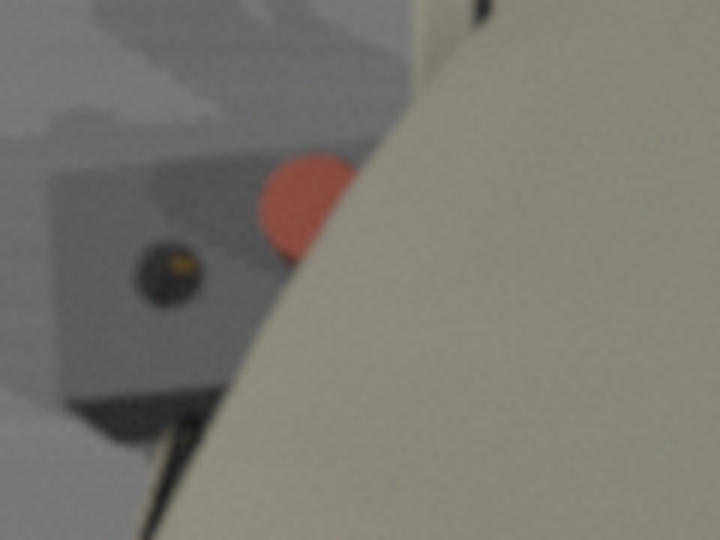

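View pics/w12.png

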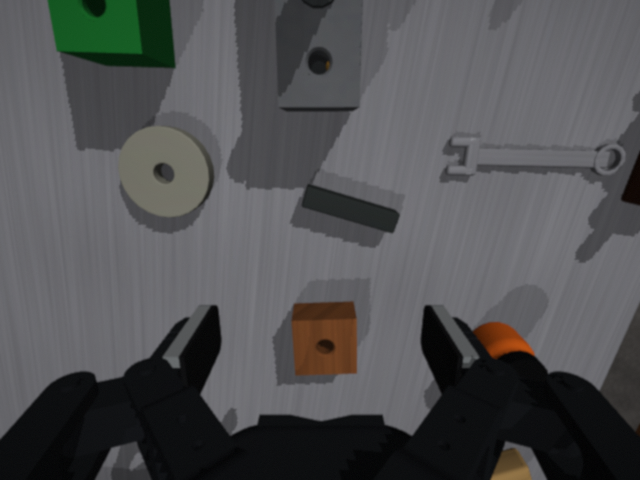

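The head top is at (388,233) in the crop, against (385,232) predicted for home. I'll check the height against the top face using range data.

```bash
python3 - <<'E'
from h import *
a=vision.snapshot("scene"); f=240/np.tan(np.radians(a["vfov"])/2)
def P(u,v):
    z=a["range_z"][v,u]; return a["R"].T@(np.array([(u-a["cx"])/f*z,(v-a["cy"])/f*z,z])-a["t"])
def reg(us,vs):
    A=np.array([P(u,v) for u in us for v in vs]); return A
h=reg(range(417,428),range(292,301)); c=np.c_[h[:,:2],np.ones(len(h))]
k,_,_,_=np.linalg.lstsq(c,h[:,2],rcond=None); print("head",h.mean(0),np.median(h[:,2]),h[:,2].std(),"tilt",k[:2])
for us,vs in((range(364,374),range(318,328)),(range(395,405),range(322,330)),(range(440,450),range(325,335))):
    t=reg(us,vs); print("face",t.mean(0),np.median(t[:,2]),t[:,2].std())
g=reg(range(370,470),range(345,350)); 
E
```

```text
head [0.5374 0.1626 0.1262] 0.12039185840767606 0.05794744674176731 tilt [ 1.6679 -0.028 ]
face [0.5704 0.0991 0.0835] 0.06449062307716517 0.10838684250162166
face [0.5557 0.1421 0.0643] 0.06431862790078405 0.0010565647299413338
face [0.5475 0.2046 0.0642] 0.06412386697148828 0.0010967970600632472
```

The head top is 56.1 mm above the face, and 56.0 mm means fully home. Handing in.

```bash
python3 - <<'E'
from workcell import manip
print(manip.close_job())
E
```

```text
the job is handed in; nothing more can be done
None
```

The new grinding point is seated in the holder's middle socket (hole1), flange on the top face, and the gripper has let go and moved clear. I handed the job in at about 27 s of the 64 s allowed.

- **Finding the socket:** I felt hole0 first. It stopped dead 37 mm down, so a broken shank is in it. Hole1 let the point through to flange contact, at a measured height of 97.5 mm (97.3 mm expected). I did not try hole2.
- **Forces:** The highest force I read was about 28 N overall (25 N vertical), while seating it. Readings come only at the end of each move, so a brief peak in between would not show.
- **Last checks:**
  - The range picture puts the head's top 56.1 mm above the holder's face; fully home is 56.0 mm.
  - The scene view shows the point standing upright, within about 1 mm of where it should be.
  - The gripper is open, with only noise on the wrist force.
- **What disagreed or fell short:**
  - The point sat about 1° tilted in the grip, causing side forces of 5 to 11 N on the way in, which went away on release.
  - The camera positions for the sockets disagreed by 1 to 2 mm.
  - The fit of the head's tilt from the range data was spoiled by bad readings, so the tilt rests on the picture alone.
  - The arm hid part of the top camera's last view.

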